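# Hang the lift-off guard door on the pot-spinning machine and shut it

## Task

The yellow guard door of the pot-spinning machine has been taken off and stands in the wooden stand. Hang it back on the machine: with the door standing well open (half open or more), lower both of its hinge knuckles over the two upright hinge pins until it sits fully down, without letting it drop. Then let go and push it shut against the rubber stop, leaving the pots and tools where they are.

Things in the scene. Friction and masses are not known exactly. Their poses are not given: they have to be found in the camera images.
- door: Loose guard door, 0.3 to 0.5 kg: yellow frame, clear window, black grip tab on top, two steel knuckles (tubes) at its hinge edge. Origin: centre of the lower knuckle's bottom mouth. z up along the hinge axis, +y along the panel to the free edge, x across. Panel: y 20 to 185, z -10 to 150, x -6 to 6 mm. Centre of mass near y 95, z 80 mm. Starts upright in the stand; comes out by a straight lift.
- door_grip (a point): Centre of the door's black grip tab, at door (0, 95, 172) mm, with the door's axes. The tab is 12 mm thick (x), 60 mm wide (y), 45 mm tall (z = 150 to 195 mm); pinch it from above, fingers either side in x.
- door_knuckle_up (a point): Centre of the bottom mouth of the door's upper knuckle, at door (0, 0, 105) mm, door's axes. Each knuckle is a steel tube with an upright bore, open at both ends: 25 mm outside, 15 mm bore, 22 mm long.
- door_edge (a point): Middle of the door's free edge, at door (0, 185, 70) mm, door's axes.
- guard: Fixed guard box of the machine, 180 (x) x 230 (y) x 200 (z) mm, blue posts, clear walls and top, turntable and pot inside. Origin: centre of its underside, z up. Its open front faces its own -x; the hinge is in front of that face at its -y side. Shut, the hung door's axes match the guard's. It opens anticlockwise seen from above: door yaw minus guard yaw = opening angle, 0 shut. It swings freely.
- pin_low (a point): Foot of the lower hinge pin, on its round bracket (26 mm wide), at guard (-108, -95, 35) mm, guard's axes. The steel pin is 10 mm thick, 25 mm long, points straight up, the last 8 mm tapering to 4 mm. Fully seated, the door's origin is here. Shut, the door rests on a black rubber stop on the front post at the guard's +y side.
- pin_up (a point): Foot of the upper hinge pin, same size, straight above the lower at guard (-108, -95, 140) mm, its bracket 15 mm thick. Seated, the upper knuckle's bottom mouth is here. The lower knuckle must come in under this bracket: bring the door in level, 28 to 60 mm above seated, from the front, then lower it straight down.
- stand: Fixed wooden stand, base 110 (x) x 130 (y) x 12 mm, four uprights to 57 mm above the table forming a 17 mm wide slot along its y. Origin: centre of its underside, axes like the door's at the start (door centred in the slot).
- spun_pot: the flower pot (92 mm wide, 75 mm tall) standing loose on the turntable inside the guard; leave it alone; origin at the centre of its underside
- green_pot: loose green glazed pot, 110 mm wide, 85 mm tall, a bystander; origin at the centre of its underside
- cream_pot: loose cream pot with mint rim, 120 mm wide, 90 mm tall, a bystander; origin at the centre of its underside
- clay_pot: loose terracotta pot, 110 mm wide, 90 mm tall, a bystander beyond the stand; origin at the centre of its underside
- brush: loose brush, 170 mm long, lying flat, a bystander
- wrench: loose wrench, 160 mm long, lying flat, a bystander between stand and guard
Not all that is in view belongs to the job. What is shaped like the door but purple is not meant.

How it is judged (in metres and radians):
On the way:
1. the door sits fully down on both hinge pins while standing open (about 25 degrees or more) (horizontal distance between door and pin_low below 0.007 m and horizontal distance between door_knuckle_up and pin_up below 0.007 m and z of door in the frame of pin_low between -0.006 and 0.005 m and z of door_knuckle_up in the frame of pin_up below 0.005 m and x of door_edge in the frame of guard below -0.186 m), for 0.2 s.
At the end, for the whole second after the job is handed in: Both knuckles are on their pins and fully down (bottom mouths within 6 mm in height and 7 mm sideways of the pins' feet), and the door is shut: its free edge is within 14 mm of where it rests on the stop. It stays so after the robot has let go (horizontal distance between door and pin_low below 0.007 m and horizontal distance between door_knuckle_up and pin_up below 0.007 m and z of door in the frame of pin_low between -0.006 and 0.006 m and z of door_knuckle_up in the frame of pin_up below 0.006 m and x of door_edge in the frame of guard above -0.122 m and y of door_edge in the frame of guard above 0.06 m); the robot touches nothing.
It fails at once if the door is let go, and drops, while its knuckles are still more than 12 mm above seated over the pins (horizontal distance between door and pin_low below 0.02 m and z of door in the frame of pin_low above 0.012 m and contact force between the fingers and door below 0.05 N).
It fails at once if a bystander pot or tool is moved more than 25 mm (distance of any of spun_pot, green_pot, cream_pot, clay_pot, brush, wrench from where it was at the start of the episode above 0.025 m).
It also fails if it takes over 61 s, if anything falls off the work surface, if the arm or the gripper's body presses on something with over 40 N, if the wrist force passes 120 N, or if a joint passes its speed limit or range.

## Robot

A 6-joint arm with a two-finger parallel gripper is mounted at the origin on the work surface. World frame = base frame: x ahead of the robot, y to its left, z up, the work surface at z = 0. Lengths are in m, angles in degrees, forces in N, time in s.
With the tool pointing down it reaches from about 0.4 to 0.825 m from the base axis. Payload 7 kg.
Tool frame: the origin (TCP) lies on the centre line of the jaws, within the pads' length; the fingertips stand 14 mm ahead of it and the grasp point (between the pads) lies 5 mm behind it; z points along the fingers, x is the direction in which the jaws open and shut, and the axes are right-handed (so a half turn about z gives the same grasp; the last joint's range is limited). The gripper opens to 88 mm and grips with 3 to 60 N. Pads are 19 mm wide; open, the fingers measure 130 mm over their backs; the gripper's body (78 mm by 193 mm) begins 47 mm behind the grasp point.
Start: joints at [92.08, 20.546, 0.682, 0, -70.136, -16.507], TCP at [0.168, 0.654, 0.241] pointing down, gripper open.
Joint ranges: [-176.03, 176.03], [-82.01, 121.73], [-58.28, 71.71], [-173.87, 95.51], [-174.79, -0.11], [-173.66, 173.66]. Speed limits (degrees/s): [136.94, 136.94, 172.46, 180, 180, 180].

## Interface

Orientations are given as [roll, pitch, yaw] about the fixed x, y, z axes, in that order (R = Rz(yaw) Ry(pitch) Rx(roll)).
In Python, from plant import * gives the robot as it stands.
- The arm moves only by the shell command python3 -m handwheel 'ROWS' [OPENING]. ROWS is JSON, a list of rows, each a list of 2 entries, a list of its own where there are three numbers: the shift along the tool's x, y, z each as a share of 0.2 m, from -1 to 1, then the turn, a rotation vector about the tool's x, y, z each as a share of 360 degrees, from -1 to 1. In form: [[[tx, ty, tz], [ax, ay, az]], ...]. A call has 1 to 5 rows; each row is the pose to reach, as a shift and turn from the pose commanded when the call began, along the tool's axes at that moment, turning the shorter way round; what a row does not reach only later rows make up. A row lasts 1/12 s, in which the tool goes at most 41.7 mm and 7.16 degrees, less where a joint would pass 70% of its speed; a pose out of reach is approached as far as the arm can. A call with a number of a shift or a turn outside -1 to 1 is refused whole. A call with a gripper value outside its range is refused whole. OPENING is the closure, from -1 (fully open) to 1 (shut), set as the call begins (- or left out, the last holds). The fingers move at their own pace and stop on an object; the grip force is fixed at half the most. Time passes only in rows, so rows that repeat a pose let the fingers close. It gives the time, the measured TCP pose, the force and the opening at its end, in the units of the state.
- get_obs(): the state, without advancing time (a new reading comes with each control period).
- snapshot(name): name is "scene" or "top"; returns a dict with "color" (480x640x3 uint8, red, green, blue), "z_map" (480x640 float32, m along the optical axis (not along the pixel's ray), 0 where there is no reading), "intrinsics" (3x3 intrinsics, pixels), "rvec" (rotation vector, rad) and "tvec" (3), from world to camera coordinates, as OpenCV has them. Camera axes: x right, y down, z forward; pixel columns grow to the right and rows downward; lengths in m; the calibration is good to about 2 mm. A picture is of the moment at which its call begins.
- close_job(): hands the job in, once; it reports no verdict.
The state is a dict: "clock": time; "joint_pos": joint angles; "qvel": joint speeds; "tau": joint torques, N m; "tool_pos": TCP position; "orientation": TCP orientation; "force": force on the tool from outside, world axes, zero at the start; "moment": the same for the moment, N m; "opening": finger opening in m.
Only numpy, scipy, OpenCV 4.12 (cv2) and the standard library are available. Lean on these libraries where they do the work, as an engineer would, in place of code of your own. Each camera call takes 0.05 s, during which the arm holds its last target. There are 200 camera calls.

## Working session

There is one attempt and no reset: what is moved stays moved. The work goes in short steps, Python scripts to look and compute and a shell command to move; the robot and the scene stay as the last step left them, time stands still between calls to the robot, and variables do not carry over. Pictures are saved under pics/ and viewed, about 8 in all and at most 12, crops included, and the job is handed in when it is done.

```bash
ls; mkdir -p pics; cat > h.py <<'E'
from plant import *
import numpy as np, cv2
def snap(n):
    s=snapshot(n); R,_=cv2.Rodrigues(np.array(s["rvec"],float)); t=np.array(s["tvec"],float).ravel()
    return s,np.array(s["intrinsics"]),R,t
def pts(s,K,R,t):
    z=s["z_map"]; v,u=np.mgrid[:z.shape[0],:z.shape[1]]
    P=np.stack([(u-K[0,2])/K[0,0]*z,(v-K[1,2])/K[1,1]*z,z],-1)
    return (P-t)@R
def plane(u,v,h,K,R,t):
    d=R.T@np.array([(u-K[0,2])/K[0,0],(v-K[1,2])/K[1,1],1]); c=-R.T@t
    return c+d*(h-c[2])/d[2]
E
python3 - <<'E'
from h import *
for n in("scene","top"):
    s,K,R,t=snap(n); cv2.imwrite(f"pics/{n}0.png",s["color"][:,:,::-1]); np.savez(f"{n}0.npz",c=s["color"],z=s["z_map"],K=K,R=R,t=t)
    print(n,K.tolist(),(-R.T@t).round(3),R.round(3).tolist())
print(get_obs())
E
```

```text
pics
scene [[605.8695761038349, 0.0, 320.93653432362134], [0.0, 605.8695761038349, 235.37873247394643], [0.0, 0.0, 1.0]] [ 1.345 -0.601  1.248] [[0.532, 0.847, 0.009], [0.665, -0.411, -0.623], [-0.524, 0.338, -0.782]]
top [[463.30094191020555, 0.0, 312.4820478693828], [0.0, 463.30094191020555, 244.0943027134949], [0.0, 0.0, 1.0]] [ 0.415 -0.118  1.279] [[0.004, -1.0, 0.018], [-0.99, -0.006, -0.142], [0.142, -0.018, -0.99]]
{'clock': 0.1, 'joint_pos': array([ 9.20787988e+01,  2.05898750e+01,  6.39883860e-01, -1.67830069e-02,
       -7.01350637e+01, -1.65061150e+01]), 'qvel': array([-0.04350583, -0.121921  ,  0.26070213,  0.04931412,  0.00772808,
        0.11831188]), 'tau': array([-1.83755961e-03, -5.84161019e+01,  2.93753028e+01,  7.01552957e+00,
        1.00952139e-02, -4.80726499e-05]), 'tool_pos': array([0.16811198, 0.65331661, 0.23969718]), 'orientation': array([-1.79990960e+02, -8.60327127e-02, -1.04433038e+02]), 'force': array([ 0.84002974,  0.40753362, -0.25804087]), 'moment': array([ 0.01583849, -0.00083603,  0.0029491 ]), 'opening': 0.08752943031126047}
```

View pics/scene0.png

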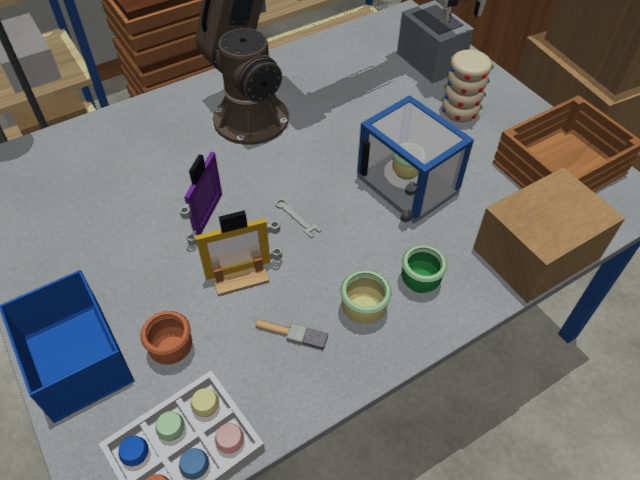

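View pics/top0.png

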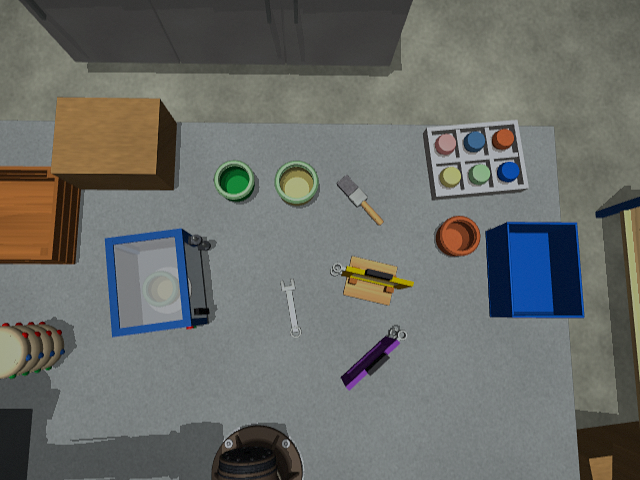

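Candidates for the door are the yellow one in the wooden stand at top (375,277) / scene (235,248), and the purple one at top (370,360) / scene (205,195), which is a decoy. I choose the yellow one. The guard's hinge pins are near top (200,243). Next I'll check close crops and measure.

```bash
python3 - <<'E'
from h import *
T=np.load("top0.npz"); S=np.load("scene0.npz")
def crop(a,x0,y0,x1,y1,W,H): return cv2.resize(a["c"][y0:y1,x0:x1,::-1],(W,H),interpolation=cv2.INTER_CUBIC)
top=np.hstack([crop(T,320,250,420,310,400,240),crop(T,100,220,220,340,400,400)[:240]*0+crop(T,180,225,230,255,400,240)])
bot=np.hstack([crop(S,170,180,290,300,400,360),crop(S,350,90,480,225,400,360)])
cv2.imwrite("pics/c1.png",np.vstack([top,bot]))
for n,A in(("top",T),("scene",S)):
    P=pts({"z_map":A["z"]},A["K"],A["R"],A["t"]); hsv=cv2.cvtColor(A["c"],cv2.COLOR_RGB2HSV)
    H,Sa,V=[hsv[...,i].astype(int) for i in range(3)]
    y=(H>20)&(H<30)&(Sa>200)&(A["z"]>0); y&=(P[...,1]<0)&(P[...,2]>0.02)
    q=P[y]; print(n,"yellow n",len(q),"z pct",np.percentile(q[:,2],[1,50,99]).round(3))
    for lo in(q[:,2].max()-0.012,q[:,2].max()-.2):
        r=q[q[:,2]>lo]; c=r[:,:2].mean(0); d=np.linalg.svd(r[:,:2]-c)[2][0]; d*=-np.sign(d[1]); e=(r[:,:2]-c)@d
        print(" line c",c.round(4),"yaw",np.degrees(np.arctan2(-d[0],d[1])).round(2),"end-",(c+d*np.percentile(e,1)).round(4),"end+",(c+d*np.percentile(e,99)).round(4),"zmean",r[:,2].mean().round(4))
    b=((H>100)&(H<122)&(Sa>150)&(A["z"]>0)&(P[...,1]>0.05)&(P[...,2]>0.185)&(P[...,2]<.215)&(P[...,0]>.1))
    q=P[b]; print(n,"blue n",len(q),"zmed",np.median(q[:,2]).round(4)); rr=cv2.minAreaRect(q[:,:2].astype(np.float32)*1000); print(rr)
    # grip
    k=(V<50)&(P[...,2]>.17)&(P[...,2]<.24)&(P[...,0]>.28)&(P[...,0]<.42)&(P[...,1]<-.1)&(A["z"]>0)
    q=P[k]; print(n,"black n",len(q), q.mean(0).round(4) if len(q) else "", np.percentile(q[:,2],98).round(4) if len(q) else "")
    if len(q): print(cv2.minAreaRect(q[q[:,2]>np.percentile(q[:,2],98)-.008][:,:2].astype(np.float32)*1000))
E
```

```text
top yellow n 397 z pct [0.028 0.168 0.186]
 line c [ 0.4903 -0.3207] yaw 180.0 end- [ 0.4903 -0.3207] end+ [ 0.4903 -0.3207] zmean 0.2129
 line c [ 0.4949 -0.2961] yaw 169.61 end- [ 0.5093 -0.2172] end+ [ 0.4802 -0.3762] zmean 0.128
top blue n 2495 zmed 0.1992
((459.1766357421875, 344.2802734375), (237.5657196044922, 398.52655029296875), 12.241090774536133)
top black n 139 [ 0.2981 -0.2868  0.1953] 0.2073
((295.7666320800781, -286.5796813964844), (9.97475814819336, 54.66858673095703), 42.91513442993164)
scene yellow n 562 z pct [0.021 0.119 0.172]
 line c [ 0.5039 -0.3064] yaw 167.3 end- [ 0.5216 -0.2277] end+ [ 0.4873 -0.3801] zmean 0.1662
 line c [ 0.5038 -0.3042] yaw 167.01 end- [ 0.5222 -0.2243] end+ [ 0.4864 -0.3797] zmean 0.1074
scene blue n 1545 zmed 0.1987
((465.3200988769531, 338.1566162109375), (239.68186950683594, 391.8892822265625), 11.145029067993164)
scene black n 218 [ 0.3013 -0.2912  0.1923] 0.2082
((298.85211181640625, -291.9317626953125), (12.131674766540527, 61.481876373291016), 40.252803802490234)
```

View pics/c1.png

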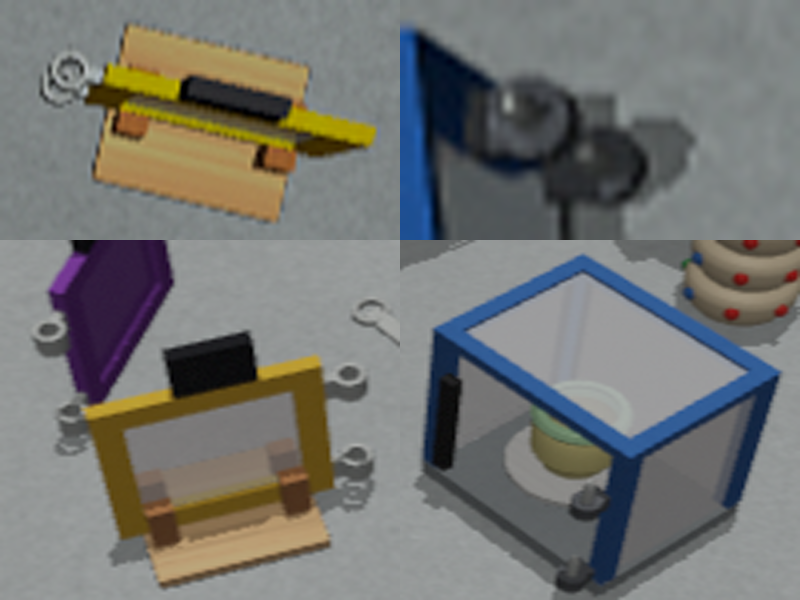

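The crop confirms the choice. The yellow-framed door stands in the wooden stand with its knuckles at its left end in the top view, around (337,268). The upper pin tip is near top (194,238) and the lower one near (203,243). One refined measurement before moving.

```bash
cat >> h.py <<'E'
def tri(obs):
    A=np.zeros((3,3));b=np.zeros(3)
    for u,v,K,R,t in obs:
        d=R.T@np.array([(u-K[0,2])/K[0,0],(v-K[1,2])/K[1,1],1]);d/=np.linalg.norm(d);c=-R.T@t
        M=np.eye(3)-np.outer(d,d);A+=M;b+=M@c
    return np.linalg.solve(A,b)
def proj(X,K,R,t):
    p=K@(R@np.asarray(X)+t); return p[:2]/p[2]
E
python3 - <<'E'
from h import *
T=np.load("top0.npz"); S=np.load("scene0.npz")
cam={n:(A["K"],A["R"],A["t"]) for n,A in(("top",T),("scene",S))}
# guard top frame outer rectangle at z=.2
for n,A,box in(("top",T,(100,225,215,340)),("scene",S,(350,90,480,225))):
    hsv=cv2.cvtColor(A["c"],cv2.COLOR_RGB2HSV); P=pts({"z_map":A["z"]},*cam[n])
    m=(hsv[...,0]>100)&(hsv[...,0]<122)&(hsv[...,1]>150)&(abs(P[...,2]-.2)<.006)
    mm=np.zeros_like(m); x0,y0,x1,y1=box; mm[y0:y1,x0:x1]=m[y0:y1,x0:x1]
    v,u=np.nonzero(mm); Q=np.array([plane(a,b,.2,*cam[n])[:2] for a,b in zip(u,v)])
    print(n,"guard",cv2.minAreaRect((Q*1000).astype(np.float32)))
    # black grip top at z .217: black pixels connected
    k=((hsv[...,2]<55)&(P[...,2]>.18)&(P[...,2]<.24)).astype(np.uint8)
    gx=(360,265,400,290) if n=="top" else (215,205,255,240)
    v,u=np.nonzero(k[gx[1]:gx[3],gx[0]:gx[2]]); u=u+gx[0];v=v+gx[1]
    q=P[v,u]; print(n,"grip",len(u),q.mean(0).round(4) if len(u) else"",[q[:,i].min().round(3) for i in range(3)],[q[:,i].max().round(3) for i in range(3)],cv2.minAreaRect((q[:,:2]*1000).astype(np.float32)))
ku=tri([(337.5,267.5,*cam["top"]),(275,225,*cam["scene"])]); print("knuckle up top",ku)
print("kn top view @.149",plane(337.5,267.5,.149,*cam["top"]),"scene",plane(275,225,.149,*cam["scene"]))
print("pin up tip top@.165",plane(193.9,237.5,.165,*cam["top"]),"low@.06",plane(203,244,.06,*cam["top"]))
E
```

```text
top guard ((480.541748046875, 244.26271057128906), (227.60044860839844, 181.01730346679688), 8.035035133361816)
top grip 168 [ 0.4982 -0.2888  0.2111] [np.float64(0.487), np.float64(-0.32), np.float64(0.182)] [np.float64(0.511), np.float64(-0.261), np.float64(0.221)] ((498.81634521484375, -290.71514892578125), (59.228721618652344, 11.631977081298828), 76.7525405883789)
scene guard ((485.4721984863281, 239.2861785888672), (232.86166381835938, 185.2751007080078), 8.267572402954102)
scene grip 359 [ 0.5046 -0.2952  0.2032] [np.float64(0.489), np.float64(-0.324), np.float64(0.18)] [np.float64(0.517), np.float64(-0.266), np.float64(0.222)] ((502.1640319824219, -294.2492370605469), (58.14057159423828, 17.93780517578125), 77.30384826660156)
knuckle up top [ 0.52074104 -0.19942601  0.14183287]
kn top view @.149 [ 0.51980241 -0.19944023  0.149     ] scene [ 0.52636544 -0.20150295  0.149     ]
pin up tip top@.165 [0.58934143 0.14984657 0.165     ] low@.06 [0.58850894 0.15039997 0.06      ]
```

```bash
cat > go.py <<'E'
# usage: go.py x y z yaw  -> shares from the current measured pose to that pose (tool down)
import sys; from h import *; from scipy.spatial.transform import Rotation as Ro
o=get_obs(); x,y,z,w=map(float,sys.argv[1:5]); R0=Ro.from_euler("xyz",o["orientation"],degrees=True)
d=np.array([x,y,z])-o["tool_pos"]; r=R0.inv()*Ro.from_euler("xyz",[180,0,w],degrees=True)
print("shift/0.2",(R0.inv().apply(d)/.2).round(4),"dist",np.linalg.norm(d).round(4),"turn",(r.as_rotvec(degrees=True)/360).round(4))
print("now",o["clock"].__round__(2) if hasattr(o["clock"],"__round__") else o["clock"],o["tool_pos"].round(4),o["orientation"].round(2),"F",o["force"].round(1),"open",round(float(o["opening"]),4))
E
python3 -m handwheel '[[[0,0,-0.2],[0,0,0.02]],[[0,0,-0.4],[0,0,0.04]],[[0,0,-0.6],[0,0,0.06]],[[0,0,-0.7],[0,0,0.08]],[[0,0,-0.7],[0,0,0.09]]]' -1
python3 -m handwheel '[[[0,0,0],[0,0,0.09]],[[0,0,0],[0,0,0.09]],[[0,0,0],[0,0,0.09]],[[0,0,0],[0,0,0.09]],[[0,0,0],[0,0,0.09]]]'
python3 -m handwheel '[[[0,0,0],[0,0,0.066]],[[0,0,0],[0,0,0.066]],[[0,0,0],[0,0,0.066]],[[0,0,0],[0,0,0.066]],[[0,0,0],[0,0,0.066]]]'
python3 go.py .5 .42 .38 167; python3 go.py .6 .05 .36 167
```

```text
clock: 0.52
tool_pos: [0.1688, 0.655, 0.3869]
orientation: [179.7, 0.4, -137.2]
force: [0.5, -0.8, 0.3]
opening: 0.0877
clock: 0.93
tool_pos: [0.1681, 0.6535, 0.38]
orientation: [-179.9, -0.0, -169.6]
force: [0.1, 0.0, -0.8]
opening: 0.0873
clock: 1.35
tool_pos: [0.1681, 0.6536, 0.38]
orientation: [-179.9, 0.0, 166.9]
force: [0.8, 0.7, 0.6]
opening: 0.0876
shift/0.2 [-1.881e+00 -7.615e-01  9.000e-04] dist 0.4059 turn [-0.0001  0.     -0.0003]
now 1.35 [0.1681 0.6536 0.38  ] [-179.95    0.    166.9 ] F [0.8 0.7 0.6] open 0.0876
shift/0.2 [-2.7871 -2.45    0.1024] dist 0.7425 turn [-0.0001  0.     -0.0003]
now 1.35 [0.1681 0.6536 0.38  ] [-179.95    0.    166.9 ] F [0.8 0.7 0.6] open 0.0876
```

```bash

python3 -m handwheel '[[[-0.94,-0.38,0],[0,0,0]],[[-0.94,-0.38,0],[0,0,0]],[[-0.94,-0.38,0],[0,0,0]],[[-0.94,-0.38,0],[0,0,0]],[[-0.94,-0.38,0],[0,0,0]]]' >/dev/null
python3 -m handwheel '[[[-0.94,-0.38,0],[0,0,0]],[[-0.94,-0.38,0],[0,0,0]],[[-0.94,-0.38,0],[0,0,0]],[[-0.94,-0.38,0],[0,0,0]],[[-0.94,-0.38,0],[0,0,0]]]'
python3 -m handwheel '[[[-0.45,-0.85,0.05],[0,0,0]],[[-0.45,-0.85,0.05],[0,0,0]],[[-0.45,-0.85,0.05],[0,0,0]],[[-0.45,-0.85,0.05],[0,0,0]],[[-0.45,-0.85,0.05],[0,0,0]]]' >/dev/null
python3 -m handwheel '[[[-0.45,-0.85,0.05],[0,0,0]],[[-0.45,-0.85,0.05],[0,0,0]],[[-0.45,-0.85,0.05],[0,0,0]],[[-0.45,-0.85,0.05],[0,0,0]],[[-0.45,-0.85,0.05],[0,0,0]]]'
python3 go.py .5005 -.2925 .29 167
```

```text
clock: 2.18
tool_pos: [0.5021, 0.4192, 0.3805]
orientation: [-180.0, -0.0, 167.1]
force: [0.2, 0.8, -0.5]
opening: 0.0873
clock: 3.02
tool_pos: [0.5995, 0.046, 0.3603]
orientation: [-180.0, -0.0, 167.1]
force: [0.5, 0.4, 0.3]
opening: 0.0877
shift/0.2 [ 0.1036 -1.7602  0.3524] dist 0.3596 turn [-0.0001 -0.0001  0.0002]
now 3.02 [0.5995 0.046  0.3603] [-1.7997e+02 -2.0000e-02  1.6707e+02] F [0.5 0.4 0.3] open 0.0877
```

```bash

python3 -m handwheel '[[[0.05,-0.88,0.18],[0,0,0]],[[0.05,-0.88,0.18],[0,0,0]],[[0.05,-0.88,0.18],[0,0,0]],[[0.05,-0.88,0.18],[0,0,0]],[[0.05,-0.88,0.18],[0,0,0]]]' >/dev/null
python3 -m handwheel '[[[0.05,-0.88,0.18],[0,0,0]],[[0.05,-0.88,0.18],[0,0,0]],[[0.05,-0.88,0.18],[0,0,0]],[[0.05,-0.88,0.18],[0,0,0]],[[0.05,-0.88,0.18],[0,0,0]]]' 
python3 -m handwheel '[[[0,0,0],[0,0,0]],[[0,0,0],[0,0,0]],[[0,0,0],[0,0,0]]]' 
python3 go.py .5005 -.2925 .194 167
python3 - <<'E'
from h import *
a=[]
for n in("scene","top"):
    s,K,R,t=snap(n); c=s["color"][:,:,::-1]; u,v=(235,215) if n=="scene" else (375,275)
    a.append(cv2.resize(c[v-60:v+60,u-65:u+65],(400,370),interpolation=cv2.INTER_CUBIC))
cv2.imwrite("pics/c2.png",np.hstack(a))
E
```

```text
clock: 3.85
tool_pos: [0.4986, -0.2926, 0.287]
orientation: [-180.0, -0.1, 167.0]
force: [0.3, 1.3, 0.2]
opening: 0.0877
clock: 4.1
tool_pos: [0.501, -0.2889, 0.2887]
orientation: [180.0, 0.0, 167.1]
force: [0.0, 0.6, 0.6]
opening: 0.0873
shift/0.2 [-0.0014 -0.0184  0.4733] dist 0.0947 turn [0.     0.     0.0002]
now 4.1 [ 0.501  -0.2889  0.2887] [1.8000e+02 1.0000e-02 1.6706e+02] F [0.  0.6 0.6] open 0.0873
```

View pics/c2.png

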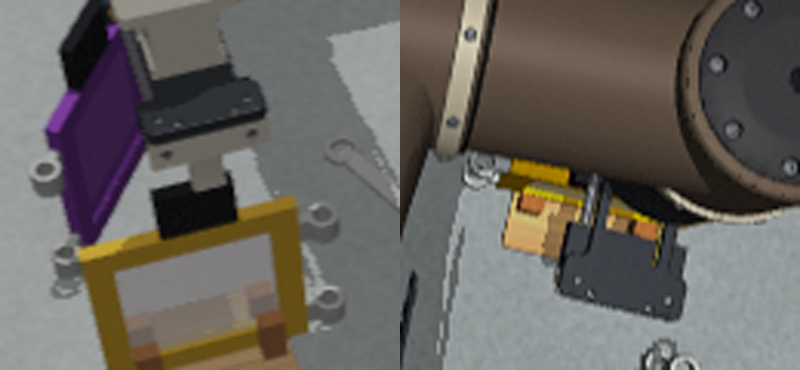

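The fingers straddle the tab, seen in the scene crop near (195,195). Descend and grip.

```bash

python3 -m handwheel '[[[0,-0.02,0.16],[0,0,0]],[[0,-0.02,0.32],[0,0,0]],[[0,-0.02,0.42],[0,0,0]],[[0,-0.02,0.475],[0,0,0]],[[0,-0.02,0.475],[0,0,0]]]' 
python3 -m handwheel '[[[0,0,0],[0,0,0]],[[0,0,0],[0,0,0]],[[0,0,0],[0,0,0]],[[0,0,0],[0,0,0]],[[0,0,0],[0,0,0]]]' 1
python3 -m handwheel '[[[0,0,0],[0,0,0]],[[0,0,0],[0,0,0]],[[0,0,0],[0,0,0]],[[0,0,0],[0,0,0]],[[0,0,0],[0,0,0]]]' 1
```

```text
clock: 4.62
tool_pos: [0.4992, -0.2919, 0.1914]
orientation: [180.0, -0.2, 167.1]
force: [-1.1, 0.4, 0.9]
opening: 0.0878
clock: 5.03
tool_pos: [0.5003, -0.2932, 0.1945]
orientation: [-180.0, 0.1, 167.0]
force: [0.1, 0.4, -0.1]
opening: 0.0598
clock: 5.45
tool_pos: [0.4999, -0.2931, 0.1936]
orientation: [180.0, -0.0, 167.0]
force: [-0.6, 0.8, -0.6]
opening: 0.0264
```

```bash

python3 -m handwheel '[[[0,0,0],[0,0,0]],[[0,0,0],[0,0,0]],[[0,0,0],[0,0,0]],[[0,0,0],[0,0,0]],[[0,0,0],[0,0,0]]]' 1
python3 -m handwheel '[[[0,0,0],[0,0,0]],[[0,0,0],[0,0,0]],[[0,0,0],[0,0,0]],[[0,0,0],[0,0,0]],[[0,0,0],[0,0,0]]]' 1
python3 -m handwheel '[[[0,0,-0.1],[0,0,0]],[[0,0,-0.2],[0,0,0]],[[0,0,-0.3],[0,0,0]],[[0,0,-0.4],[0,0,0]],[[0,0,-0.45],[0,0,0]]]'
python3 go.py .55 .06 .26 167
```

```text
clock: 5.87
tool_pos: [0.5, -0.2931, 0.1935]
orientation: [-180.0, 0.0, 167.0]
force: [0.3, -0.2, -0.1]
opening: 0.0116
clock: 6.28
tool_pos: [0.4999, -0.2931, 0.1935]
orientation: [180.0, -0.0, 167.0]
force: [0.4, -0.1, -1.3]
opening: 0.012
clock: 6.7
tool_pos: [0.5002, -0.2932, 0.2856]
orientation: [-180.0, 0.1, 167.0]
force: [-0.4, -0.5, -2.9]
opening: 0.0119
shift/0.2 [0.1542 1.777  0.1272] dist 0.3576 turn [-0.      0.0003  0.    ]
now 6.7 [ 0.5002 -0.2932  0.2856] [-1.7999e+02  1.0000e-01  1.6702e+02] F [-0.4 -0.5 -2.9] open 0.0119
```

```bash
python3 go.py .583 -.043 .2515 167
```

```text
shift/0.2 [-0.1222  1.3123  0.1703] dist 0.2658 turn [-0.      0.0003  0.    ]
now 6.7 [ 0.5002 -0.2932  0.2856] [-1.7999e+02  1.0000e-01  1.6702e+02] F [-0.4 -0.5 -2.9] open 0.0119
```

```bash

python3 -m handwheel '[[[-0.01,0.1,0],[0,0,0]],[[-0.02,0.22,0],[0,0,0]],[[-0.03,0.36,0],[0,0,0]],[[-0.05,0.52,0],[0,0,0]],[[-0.06,0.66,0],[0,0,0]]]' >/dev/null
python3 -m handwheel '[[[-0.01,0.14,0],[0,0,0]],[[-0.03,0.3,0.05],[0,0,0]],[[-0.05,0.45,0.1],[0,0,0]],[[-0.06,0.57,0.15],[0,0,0]],[[-0.06,0.65,0.17],[0,0,0]]]' 
python3 -m handwheel '[[[0,0,0],[0,0,0]],[[0,0,0],[0,0,0]],[[0,0,0],[0,0,0]],[[0,0,0],[0,0,0]]]' 
python3 go.py .5694 .0561 .2515 167
python3 - <<'E'
from h import *
a=[]
for n in("scene","top"):
    s,K,R,t=snap(n); c=s["color"][:,:,::-1]; u,v=(385,205) if n=="scene" else (240,245)
    np.savez(f"{n}1.npz",c=s["color"],z=s["z_map"],K=K,R=R,t=t)
    a.append(cv2.resize(c[v-75:v+75,u-65:u+65],(400,460),interpolation=cv2.INTER_CUBIC))
cv2.imwrite("pics/c3.png",np.hstack(a))
E
```

```text
clock: 7.53
tool_pos: [0.5817, -0.0408, 0.2469]
orientation: [-180.0, -0.2, 167.1]
force: [-0.6, -2.1, -2.3]
opening: 0.0115
clock: 7.87
tool_pos: [0.582, -0.0438, 0.2497]
orientation: [-180.0, -0.0, 167.0]
force: [-0.5, -0.9, -3.6]
opening: 0.0122
shift/0.2 [ 0.1738  0.4727 -0.0092] dist 0.1007 turn [-0.     -0.     -0.0001]
now 7.87 [ 0.582  -0.0438  0.2497] [-180.     -0.    166.97] F [-0.5 -0.9 -3.6] open 0.0122
```

View pics/c3.png

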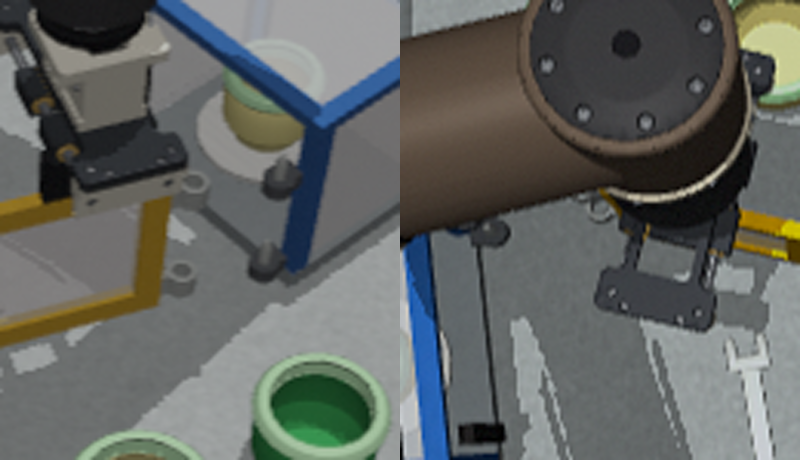

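The door is held level in front of the hinge. The upper knuckle is at about scene (383,190) and the upper pin tip at (412,183). In the top view the arm hides the pins. A sharper crop of the scene view for the offset:

```bash
python3 - <<'E'
from h import *
A=np.load("scene1.npz");B=np.load("scene0.npz")
def cr(M,u,v,w=20,h=30): return cv2.resize(np.ascontiguousarray(M["c"][v-h:v+h,u-w:u+w,::-1]),(400,600),interpolation=cv2.INTER_LANCZOS4)
cv2.imwrite("pics/c4.png",np.hstack([cr(A,380,205),cr(A,408,200)]))
E
```

```text
(no output)
```

View pics/c4.png

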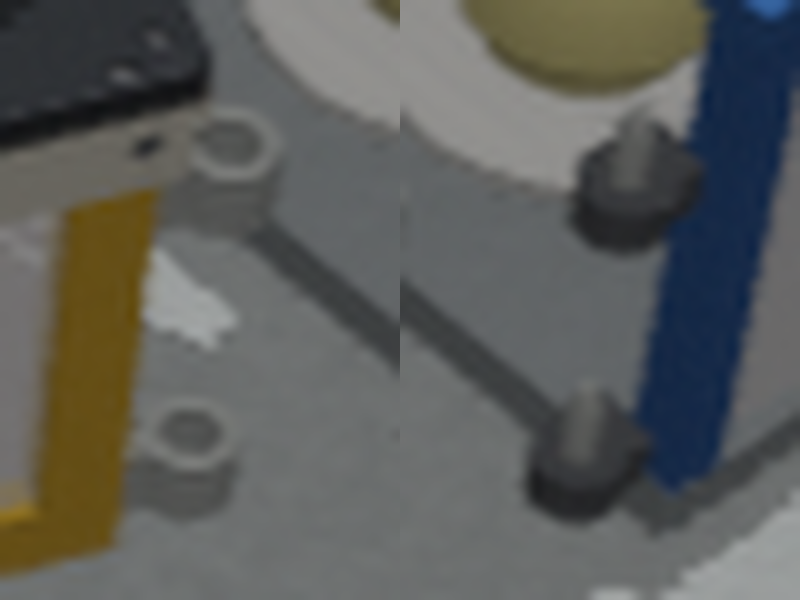

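```bash
python3 - <<'E'
from h import *
A=np.load("scene1.npz"); c=(A["K"],A["R"],A["t"])
z=.2497-.1715
ku=plane(383.1,188.9,z+.127,*c); kl=plane(378.5,217.9,z+.022,*c)
print("kn",ku,kl)
pins=[plane(411.5,180.7,.165,*c),plane(410.7,188.5,.14,*c),plane(406.7,208.2,.06,*c),plane(405.8,215,.035,*c)]
for p in pins: print("pin",p)
P=np.mean(pins,0); k=(ku+kl)/2
print("delta scene",(P-k)[:2],"-> tcp",np.array([.582,-.0438])+(P-k)[:2])
print("expected top delta",[.5694-.582,.0561+.0438])
E
```

```text
kn [0.60574711 0.04772421 0.2052    ] [0.60498135 0.04579793 0.1002    ]
pin [0.59166052 0.14859245 0.165     ]
pin [0.59461226 0.14778521 0.14      ]
pin [0.59073314 0.15024938 0.06      ]
pin [0.5926178  0.14960759 0.035     ]
delta scene [-0.0129583   0.10229759] -> tcp [0.5690417  0.05849759]
expected top delta [-0.012599999999999945, 0.09989999999999999]
```

```bash
python3 go.py .5692 .0572 .2497 167
```

```text
shift/0.2 [0.1767 0.4783 0.0007] dist 0.102 turn [ 0.      0.0001 -0.0001]
now 7.97 [ 0.582  -0.044   0.2498] [1.7999e+02 2.0000e-02 1.6695e+02] F [-0.7 -0.2 -2.5] open 0.0118
```

```bash

python3 -m handwheel '[[[0.02,0.06,0],[0,0,0]],[[0.06,0.16,0],[0,0,0]],[[0.1,0.28,0],[0,0,0]],[[0.14,0.38,0],[0,0,0]],[[0.177,0.478,0],[0,0,0]]]'
python3 -m handwheel '[[[0,0,0],[0,0,0]],[[0,0,0],[0,0,0]],[[0,0,0],[0,0,0]],[[0,0,0],[0,0,0]]]' 
python3 go.py .5692 .0572 .2497 167
python3 - <<'E'
from h import *
s,K,R,t=snap("scene")
cv2.imwrite("pics/c5.png",cv2.resize(s["color"][165:225,370:450,::-1],(800,600),interpolation=cv2.INTER_LANCZOS4))
np.savez("scene2.npz",c=s["color"],z=s["z_map"],K=K,R=R,t=t)
E
```

```text
clock: 8.38
tool_pos: [0.5688, 0.0588, 0.2499]
orientation: [180.0, 0.0, 167.0]
force: [0.6, -1.0, -3.9]
opening: 0.0116
clock: 8.72
tool_pos: [0.5692, 0.0573, 0.2497]
orientation: [-180.0, 0.0, 167.0]
force: [0.5, 0.9, -3.6]
opening: 0.0118
shift/0.2 [-0.0003 -0.0006 -0.0001] dist 0.0001 turn [-0.      0.     -0.0001]
now 8.72 [0.5692 0.0573 0.2497] [-1.8000e+02  1.0000e-02  1.6697e+02] F [ 0.5  0.9 -3.6] open 0.0118
```

View pics/c5.png

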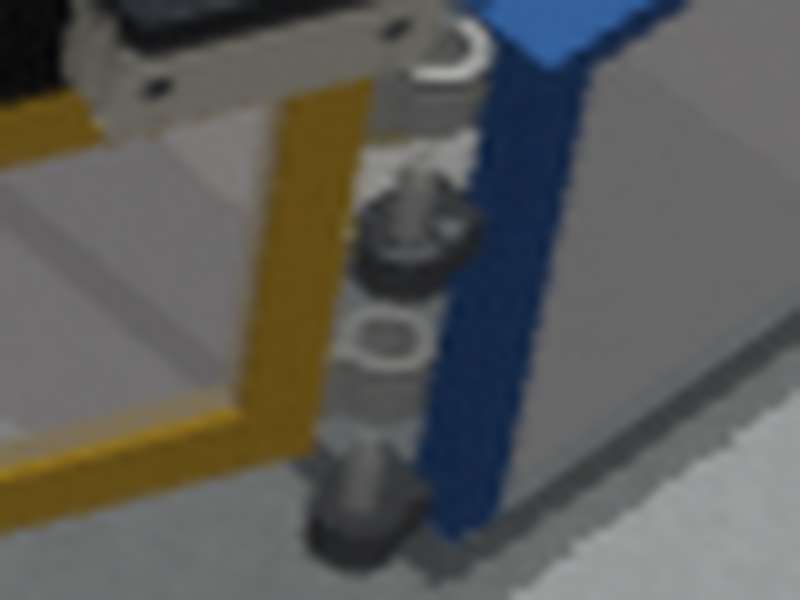

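```bash
python3 - <<'E'
from h import *
A=np.load("scene2.npz"); c=(A["K"],A["R"],A["t"]); f=lambda x,y:(x/10-.5+370,y/10-.5+165)
z=.2497-.1715
for n,(x,y),h in(("kn_up",(443,47),z+.127),("kn_lo",(386,339),z+.022),("tip_up",(418,158),.165),("foot_up",(410,234),.14),("tip_lo",(372,438),.06),("foot_lo",(363,505),.035)):
    print(n,plane(*f(x,y),h,*c).round(4))
E
```

```text
kn_up [0.592  0.1489 0.2052]
kn_lo [0.5916 0.148  0.1002]
tip_up [0.5903 0.149  0.165 ]
foot_up [0.5927 0.1486 0.14  ]
tip_lo [0.591 0.15  0.06 ]
foot_lo [0.5926 0.1496 0.035 ]
```

The knuckles and pins agree within about 1.5 mm: upper knuckle at crop (443,47), pin tips at (418,158) and (372,438). Lowering in steps while watching the force.

```bash

python3 -m handwheel '[[[0,0,0.03],[0,0,0]],[[0,0,0.06],[0,0,0]],[[0,0,0.09],[0,0,0]],[[0,0,0.115],[0,0,0]],[[0,0,0.125],[0,0,0]]]'
python3 -m handwheel '[[[0,0,0.01],[0,0,0]],[[0,0,0.02],[0,0,0]],[[0,0,0.03],[0,0,0]],[[0,0,0.04],[0,0,0]],[[0,0,0.04],[0,0,0]]]'
python3 -m handwheel '[[[0,0,0.007],[0,0,0]],[[0,0,0.015],[0,0,0]],[[0,0,0.022],[0,0,0]],[[0,0,0.03],[0,0,0]],[[0,0,0.03],[0,0,0]]]'
```

```text
clock: 9.18
tool_pos: [0.5686, 0.0576, 0.2231]
orientation: [-179.9, -0.1, 167.0]
force: [0.2, -1.0, -3.4]
opening: 0.012
clock: 9.6
tool_pos: [0.569, 0.058, 0.2162]
orientation: [-180.0, -0.0, 167.0]
force: [0.6, -0.1, -3.7]
opening: 0.0116
clock: 10.02
tool_pos: [0.569, 0.0579, 0.2102]
orientation: [-180.0, -0.0, 167.0]
force: [-0.1, 0.1, -3.4]
opening: 0.0117
```

```bash

python3 -m handwheel '[[[0,0,0.005],[0,0,0]],[[0,0,0.01],[0,0,0]],[[0,0,0.015],[0,0,0]],[[0,0,0.015],[0,0,0]],[[0,0,0.015],[0,0,0]]]'
python3 -m handwheel '[[[0,0,0.005],[0,0,0]],[[0,0,0.01],[0,0,0]],[[0,0,0.01],[0,0,0]],[[0,0,0.01],[0,0,0]]]'
```

```text
clock: 10.43
tool_pos: [0.5691, 0.0579, 0.2075]
orientation: [-180.0, -0.0, 167.0]
force: [0.3, 0.1, -3.7]
opening: 0.0117
clock: 10.77
tool_pos: [0.5694, 0.0578, 0.2063]
orientation: [180.0, 0.1, 167.0]
force: [-1.0, -1.6, 3.0]
opening: 0.012
```

Force went from -3.7 to +3.0 N at z = 0.2063 (0.2065 expected), so the door is carried by the brackets. Verifying before letting go.

```bash

python3 -m handwheel '[[[0,0,0.002],[0,0,0]],[[0,0,0.002],[0,0,0]],[[0,0,0.002],[0,0,0]]]'
python3 - <<'E'
from h import *
s,K,R,t=snap("scene")
cv2.imwrite("pics/c6.png",cv2.resize(s["color"][165:225,370:450,::-1],(800,600),interpolation=cv2.INTER_LANCZOS4))
E
```

```text
clock: 11.02
tool_pos: [0.5695, 0.0577, 0.2062]
orientation: [180.0, 0.1, 167.0]
force: [-2.8, -1.7, 5.6]
opening: 0.0117
```

View pics/c6.png

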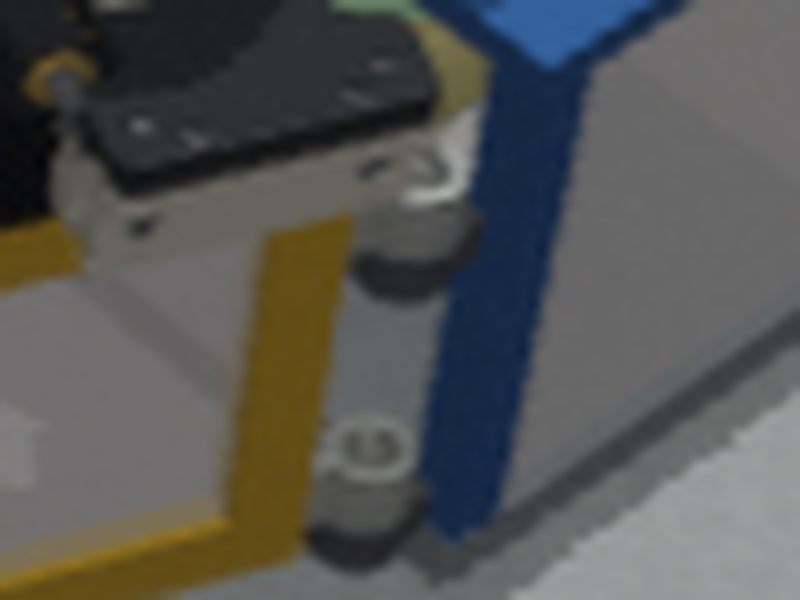

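The lower knuckle covers its pin, with the pin tip visible in the bore at crop (370,448), and both knuckles sit on their brackets at (410,215) and (368,480). Now I'll let go with a partial opening, lift the fingertips above guard height, and swing the door shut with the trailing finger.

```bash

python3 -m handwheel '[[[0,0,-0.012],[0,0,0]],[[0,0,-0.012],[0,0,0]],[[0,0,-0.012],[0,0,0]],[[0,0,-0.012],[0,0,0]],[[0,0,-0.012],[0,0,0]]]' 0.3
python3 -m handwheel '[[[0,0,-0.02],[0,0,0]],[[0,0,-0.04],[0,0,0]],[[0,0,-0.07],[0,0,0]],[[0,0,-0.1],[0,0,0]],[[0,0,-0.1],[0,0,0]]]'
python3 -m handwheel '[[[0,0,0],[0,0,0]],[[0,0,0],[0,0,0]]]'
python3 - <<'E'
from h import *
s,K,R,t=snap("scene")
cv2.imwrite("pics/c7.png",cv2.resize(s["color"][110:230,330:490,::-1],(800,600),interpolation=cv2.INTER_CUBIC))
E
```

```text
clock: 11.48
tool_pos: [0.5691, 0.058, 0.2074]
orientation: [-180.0, -0.0, 167.0]
force: [-0.9, 0.5, -0.6]
opening: 0.0303
clock: 11.9
tool_pos: [0.57, 0.0581, 0.2294]
orientation: [179.9, 0.1, 167.0]
force: [0.6, -0.5, -0.1]
opening: 0.0302
clock: 12.07
tool_pos: [0.5691, 0.058, 0.2276]
orientation: [180.0, 0.0, 167.0]
force: [0.6, -0.6, -0.0]
opening: 0.0307
```

View pics/c7.png

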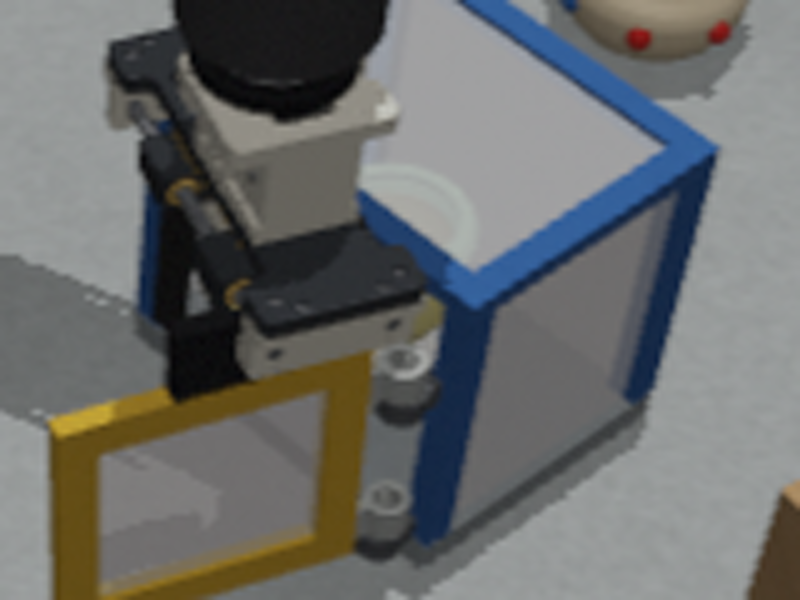

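The door hangs free and fully down on both brackets, with knuckles at crop (403,365) and (387,500). Swinging it.

```bash

python3 -m handwheel '[[[0.012,0,0],[0,0,0]],[[0.025,0,0],[0,0,0]],[[0.04,0,0],[0,0,0]],[[0.047,0,0],[0,0,0]]]'
python3 -m handwheel '[[[0.0285,0.0037,0],[0,0,0.0096]],[[0.0567,0.0091,0],[0,0,0.0192]],[[0.0846,0.0162,0],[0,0,0.0288]],[[0.112,0.0249,0],[0,0,0.0383]],[[0.1387,0.0353,0],[0,0,0.0479]]]'
python3 -m handwheel '[[[0.0285,0.0037,0],[0,0,0.0096]],[[0.0567,0.0091,0],[0,0,0.0192]],[[0.0846,0.0162,0],[0,0,0.0288]],[[0.112,0.0249,0],[0,0,0.0383]],[[0.1387,0.0353,0],[0,0,0.0479]]]'
```

```text
clock: 12.45
tool_pos: [0.5595, 0.0601, 0.2275]
orientation: [-180.0, -0.0, 167.0]
force: [0.8, -1.1, 0.4]
opening: 0.0306
clock: 12.87
tool_pos: [0.5342, 0.0733, 0.2277]
orientation: [180.0, 0.0, 149.6]
force: [-0.1, -0.4, 0.0]
opening: 0.0302
clock: 13.28
tool_pos: [0.5139, 0.0934, 0.2277]
orientation: [180.0, 0.0, 132.4]
force: [0.5, 0.7, -0.1]
opening: 0.031
```

```bash

python3 -m handwheel '[[[0.0285,0.0037,0],[0,0,0.0096]],[[0.0567,0.0091,0],[0,0,0.0192]],[[0.0846,0.0162,0],[0,0,0.0288]],[[0.112,0.0249,0],[0,0,0.0383]],[[0.1387,0.0353,0],[0,0,0.0479]]]'
python3 -m handwheel '[[[0.0285,0.0037,0],[0,0,0.0096]],[[0.0567,0.0091,0],[0,0,0.0192]],[[0.07,0.0125,0],[0,0,0.024]],[[0.0846,0.0162,0],[0,0,0.0288]],[[0.0846,0.0162,0],[0,0,0.0288]]]'
python3 -m handwheel '[[[0.0142,0.0017,0],[0,0,0.0048]],[[0.0285,0.0037,0],[0,0,0.0096]],[[0.042,0.006,0],[0,0,0.0144]],[[0.0567,0.0091,0],[0,0,0.0192]],[[0.0567,0.0091,0],[0,0,0.0192]]]'
python3 - <<'E'
from h import *
for n,sl in(("scene",np.s_[90:240,320:520,::-1]),):
    s,K,R,t=snap(n); cv2.imwrite(f"pics/c8.png",cv2.resize(s["color"][sl],(800,600),interpolation=cv2.INTER_CUBIC))
E
```

```text
clock: 13.7
tool_pos: [0.5003, 0.1187, 0.2277]
orientation: [180.0, 0.0, 115.1]
force: [0.3, -0.2, 0.3]
opening: 0.031
clock: 14.12
tool_pos: [0.4961, 0.1355, 0.2277]
orientation: [180.0, -0.0, 104.9]
force: [-0.3, 0.1, 0.7]
opening: 0.0307
clock: 14.53
tool_pos: [0.4951, 0.1467, 0.2276]
orientation: [180.0, -0.0, 98.0]
force: [0.0, -0.5, 0.1]
opening: 0.0307
```

View pics/c8.png

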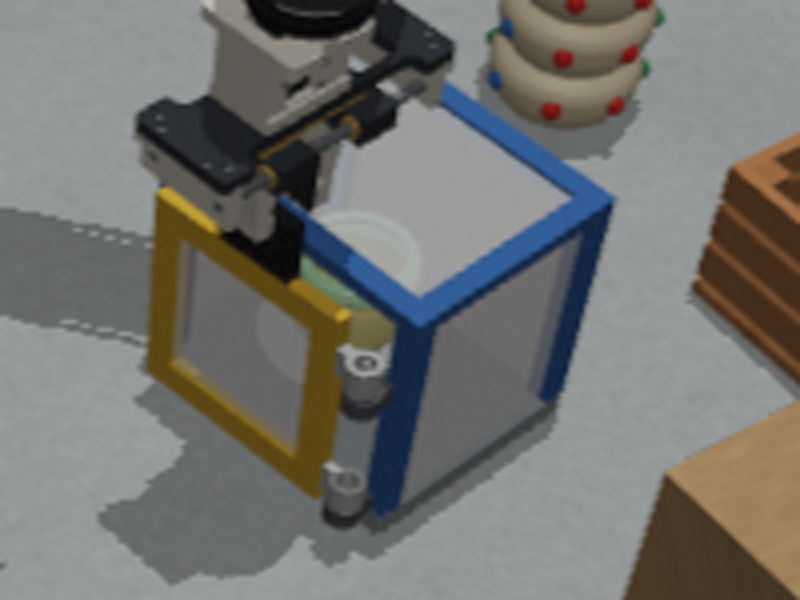

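The door is nearly shut, with its panel parallel to the guard front and the knuckles still down. Nudging until the stop pushes back.

```bash

python3 -m handwheel '[[[0.005,0,0],[0,0,0]],[[0.01,0,0],[0,0,0]],[[0.01,0,0],[0,0,0]],[[0.01,0,0],[0,0,0]]]'
python3 -m handwheel '[[[0.005,0,0],[0,0,0]],[[0.01,0,0],[0,0,0]],[[0.01,0,0],[0,0,0]],[[0.01,0,0],[0,0,0]]]'
python3 -m handwheel '[[[0.005,0,0],[0,0,0]],[[0.01,0,0],[0,0,0]],[[0.01,0,0],[0,0,0]],[[0.01,0,0],[0,0,0]]]'
```

```text
clock: 14.92
tool_pos: [0.4948, 0.1477, 0.2275]
orientation: [-180.0, 0.1, 98.0]
force: [0.6, -5.3, -0.0]
opening: 0.0308
clock: 15.25
tool_pos: [0.4948, 0.1482, 0.2276]
orientation: [-180.0, 0.2, 98.0]
force: [4.7, -12.0, -1.0]
opening: 0.0307
clock: 15.58
tool_pos: [0.4947, 0.1486, 0.2275]
orientation: [-179.9, 0.4, 98.0]
force: [7.8, -19.1, -0.9]
opening: 0.0302
```

Rubber stop reached: the force rises with almost no motion. Backing off and lifting clear.

```bash

python3 -m handwheel '[[[-0.01,0,0],[0,0,0]],[[-0.02,0,0],[0,0,0]],[[-0.04,0,0],[0,0,0]],[[-0.06,0,0],[0,0,0]],[[-0.065,0,0],[0,0,0]]]'
python3 -m handwheel '[[[0,0,-0.05],[0,0,0]],[[0,0,-0.15],[0,0,0]],[[0,0,-0.3],[0,0,0]],[[0,0,-0.45],[0,0,0]],[[0,0,-0.6],[0,0,0]]]'
python3 -m handwheel '[[[0.1,0,-0.1],[0,0,0]],[[0.3,0,-0.2],[0,0,0]],[[0.5,0,-0.2],[0,0,0]],[[0.7,0,-0.2],[0,0,0]],[[0.8,0,-0.2],[0,0,0]]]'
python3 -m handwheel '[[[0,0,0],[0,0,0]],[[0,0,0],[0,0,0]],[[0,0,0],[0,0,0]],[[0,0,0],[0,0,0]]]'
python3 - <<'E'
from h import *
s,K,R,t=snap("scene"); cv2.imwrite("pics/c9.png",cv2.resize(s["color"][90:240,320:520,::-1],(800,600),interpolation=cv2.INTER_CUBIC))
P=pts(s,K,R,t); hsv=cv2.cvtColor(s["color"],cv2.COLOR_RGB2HSV)
y=(hsv[...,0]>20)&(hsv[...,0]<30)&(hsv[...,1]>200)&(P[...,1]>.05)&(P[...,1]<.2)&(P[...,2]>.03)&(P[...,2]<.19)&(P[...,0]>.35)&(P[...,0]<.62)
q=P[y]; c=q[:,:2].mean(0); d=np.linalg.svd(q[:,:2]-c)[2][0]; d*=-np.sign(d[0]); print(len(q),"door yaw",np.degrees(np.arctan2(-d[0],d[1])),"z",np.percentile(q[:,2],[1,99]))
A=np.load("scene0.npz")
df=(np.abs(s["color"].astype(int)-A["c"]).sum(2)>60)
for n,(u,v) in dict(green=(423,270),cream=(365,296),clay=(167,338),brush=(292,333),wrench=(298,218),spun=(407,160)).items(): print(n,df[v-30:v+30,u-30:u+30].sum())
E
```

```text
clock: 16.0
tool_pos: [0.4961, 0.1395, 0.2276]
orientation: [180.0, -0.0, 98.0]
force: [-0.3, 0.3, 0.0]
opening: 0.0308
clock: 16.42
tool_pos: [0.4959, 0.1397, 0.3498]
orientation: [180.0, -0.0, 98.0]
force: [1.3, 0.3, 0.5]
opening: 0.0312
clock: 16.83
tool_pos: [0.473, 0.3018, 0.3885]
orientation: [180.0, -0.1, 98.1]
force: [-0.1, -0.5, 0.2]
opening: 0.0306
clock: 17.17
tool_pos: [0.4739, 0.2974, 0.3881]
orientation: [180.0, -0.0, 98.0]
force: [0.5, -0.2, -0.1]
opening: 0.031
668 door yaw 101.1602782720855 z [0.03076248 0.18075379]
green 0
cream 0
clay 0
brush 0
wrench 109
spun 898
```

View pics/c9.png

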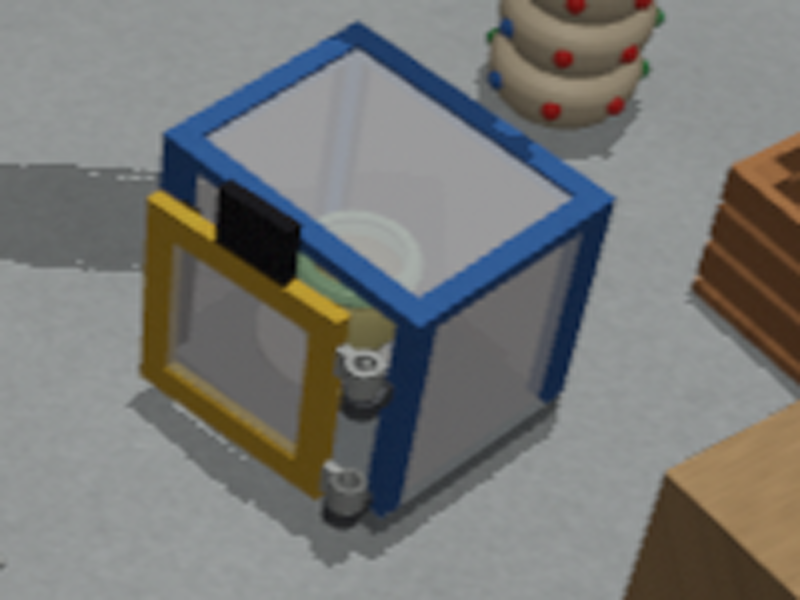

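```bash
cat > dy.py <<'E'
from h import *
for n in("scene","top"):
    s,K,R,t=snap(n); P=pts(s,K,R,t); hsv=cv2.cvtColor(s["color"],cv2.COLOR_RGB2HSV)
    y=(hsv[...,0]>20)&(hsv[...,0]<30)&(hsv[...,1]>200)&(P[...,1]>.05)&(P[...,1]<.2)&(P[...,2]>.03)&(P[...,2]<.19)&(P[...,0]>.35)&(P[...,0]<.62)
    q=P[y]
    if len(q)<30: print(n,len(q)); continue
    c=q[:,:2].mean(0); d=np.linalg.svd(q[:,:2]-c)[2][0]; d*=-np.sign(d[0]); g=np.radians(98.2); e=q[:,0].min()
    print(n,len(q),"yaw",np.degrees(np.arctan2(-d[0],d[1])).round(2),"c",c.round(4))
E
python3 dy.py
python3 -m handwheel '[[[0,0,0],[0,0,0]],[[0,0,0],[0,0,0]],[[0,0,0],[0,0,0]],[[0,0,0],[0,0,0]],[[0,0,0],[0,0,0]]]' 1
python3 -m handwheel '[[[0,0,0],[0,0,0]],[[0,0,0],[0,0,0]],[[0,0,0],[0,0,0]],[[0,0,0],[0,0,0]],[[0,0,0],[0,0,0]]]' 1
python3 dy.py; python3 go.py .491 .100 .39 98
```

```text
scene 693 yaw 101.22 c [0.4994 0.1262]
top 584 yaw 100.54 c [0.4869 0.1292]
clock: 17.73
tool_pos: [0.4739, 0.298, 0.3876]
orientation: [180.0, -0.0, 98.0]
force: [-0.3, -0.2, -0.6]
opening: 0.0035
clock: 18.15
tool_pos: [0.4738, 0.2981, 0.3876]
orientation: [-180.0, -0.0, 98.0]
force: [0.2, -1.3, -0.3]
opening: 0.0005
scene 693 yaw 101.12 c [0.4993 0.1262]
top 595 yaw 100.61 c [0.4868 0.1291]
shift/0.2 [-0.9927 -0.0528 -0.0123] dist 0.1988 turn [-0.  0.  0.]
now 18.25 [0.4738 0.2981 0.3875] [-180.    0.   98.] F [ 0.7 -0.1  0.3] open 0.0004
```

The door rests still, about 2.5–3° ajar (roughly 9 mm at the edge). That is inside tolerance, but it rebounded when I backed off quickly. I'll push it again gently from outside with closed fingers and retreat slowly.

```bash

python3 -m handwheel '[[[-0.2,0,0],[0,0,0]],[[-0.4,0,0],[0,0,0]],[[-0.6,-0.01,0],[0,0,0]],[[-0.8,-0.01,0],[0,0,0]],[[-1,-0.01,0],[0,0,0]]]' >/dev/null
python3 -m handwheel '[[[-0.1,0,0],[0,0,0]],[[-0.1,0,0],[0,0,0]],[[-0.1,0,0],[0,0,0]]]'
python3 go.py .505 .078 .226 98
```

```text
clock: 18.92
tool_pos: [0.5025, 0.0788, 0.3878]
orientation: [180.0, -0.0, 97.9]
force: [0.2, 0.5, -0.7]
opening: 0.0003
shift/0.2 [-0.0061  0.0113  0.8088] dist 0.1618 turn [ 0.0001 -0.     -0.0004]
now 18.92 [0.5025 0.0788 0.3878] [ 1.7998e+02 -2.0000e-02  9.7860e+01] F [ 0.2  0.5 -0.7] open 0.0003
```

```bash

python3 -m handwheel '[[[0,0,0.18],[0,0,0]],[[0,0,0.38],[0,0,0]],[[0,0,0.58],[0,0,0]],[[0,0,0.74],[0,0,0]],[[0,0,0.81],[0,0,0]]]'
python3 -m handwheel '[[[0.02,0,0],[0,0,0]],[[0.04,0,0],[0,0,0]],[[0.06,0,0],[0,0,0]],[[0.08,0,0],[0,0,0]],[[0.1,0,0],[0,0,0]]]'
python3 -m handwheel '[[[0.008,0,0],[0,0,0]],[[0.016,0,0],[0,0,0]],[[0.024,0,0],[0,0,0]],[[0.03,0,0],[0,0,0]],[[0.03,0,0],[0,0,0]]]'; python3 dy.py
```

```text
clock: 19.33
tool_pos: [0.5001, 0.0802, 0.2209]
orientation: [-179.7, 0.1, 98.0]
force: [-0.4, -0.4, 0.4]
opening: 0.0004
clock: 19.75
tool_pos: [0.5003, 0.1009, 0.227]
orientation: [179.9, -0.1, 98.0]
force: [-0.5, 0.1, 0.1]
opening: 0.0005
clock: 20.17
tool_pos: [0.4989, 0.1058, 0.2256]
orientation: [180.0, -0.0, 98.0]
force: [0.3, -0.1, -0.1]
opening: 0.0003
scene 415 yaw 101.54 c [0.5103 0.1279]
top 288 yaw 101.08 c [0.4332 0.1193]
```

Not yet in contact; advancing in small steps until about 3 N.

```bash

for i in 1 2; do python3 -m handwheel '[[[0.004,0,0],[0,0,0]],[[0.008,0,0],[0,0,0]],[[0.012,0,0],[0,0,0]],[[0.015,0,0],[0,0,0]],[[0.015,0,0],[0,0,0]]]' | sed -n 2,4p; done; python3 dy.py
```

```text
tool_pos: [0.4984, 0.1087, 0.2255]
orientation: [-180.0, 0.0, 98.0]
force: [-0.1, -0.7, -0.7]
tool_pos: [0.498, 0.1117, 0.2256]
orientation: [180.0, -0.0, 98.0]
force: [0.2, -0.1, -0.4]
scene 430 yaw 100.92 c [0.5055 0.1276]
top 282 yaw 100.99 c [0.4329 0.1203]
```

```bash

for i in 1 2 3; do python3 -m handwheel '[[[0.004,0,0],[0,0,0]],[[0.008,0,0],[0,0,0]],[[0.01,0,0],[0,0,0]],[[0.01,0,0],[0,0,0]],[[0.01,0,0],[0,0,0]]]' | sed -n 2,4p; done; python3 dy.py
```

```text
tool_pos: [0.4977, 0.1136, 0.2256]
orientation: [-180.0, -0.0, 98.0]
force: [0.3, -0.7, -0.5]
tool_pos: [0.4975, 0.1156, 0.2256]
orientation: [180.0, 0.0, 98.0]
force: [0.6, -0.2, -0.3]
tool_pos: [0.4973, 0.1164, 0.2256]
orientation: [-180.0, 0.1, 98.0]
force: [1.7, -6.1, -0.4]
scene 444 yaw 98.92 c [0.5115 0.1317]
top 290 yaw 98.75 c [0.4317 0.126 ]
```

Contact with the stop at 6 N, door yaw about 98.8. Retreating slowly.

```bash

for i in 1 2; do python3 -m handwheel '[[[-0.001,0,0],[0,0,0]],[[-0.002,0,0],[0,0,0]],[[-0.004,0,0],[0,0,0]],[[-0.005,0,0],[0,0,0]],[[-0.006,0,0],[0,0,0]]]' | sed -n 2,4p; done
python3 -m handwheel '[[[-0.005,0,0],[0,0,0]],[[-0.02,0,0],[0,0,0]],[[-0.05,0,0],[0,0,0]],[[-0.1,0,0],[0,0,0]],[[-0.15,0,0],[0,0,0]]]' | sed -n 2,4p; python3 dy.py
```

```text
tool_pos: [0.4974, 0.1162, 0.2256]
orientation: [-180.0, 0.0, 98.0]
force: [1.1, -2.6, 0.0]
tool_pos: [0.4976, 0.1155, 0.2256]
orientation: [180.0, -0.0, 98.0]
force: [-0.3, -0.0, -0.2]
tool_pos: [0.5018, 0.0847, 0.2255]
orientation: [-180.0, -0.0, 98.0]
force: [0.1, 0.9, -0.1]
scene 370 yaw 101.07 c [0.515 0.13 ]
top 284 yaw 100.83 c [0.4329 0.1213]
```

```bash

python3 -m handwheel '[[[0,0,-0.1],[0,0,0]],[[0,0,-0.3],[0,0,0]],[[0,0,-0.5],[0,0,0]],[[0,0,-0.7],[0,0,0]],[[0,0,-0.8],[0,0,0]]]' >/dev/null
python3 -m handwheel '[[[0.2,0,0],[0,0,0]],[[0.4,0,0],[0,0,0]],[[0.6,0,0],[0,0,0]],[[0.8,0,0],[0,0,0]],[[0.95,0,0],[0,0,0]]]' >/dev/null
python3 -m handwheel '[[[0,0,0],[0,0,0]],[[0,0,0],[0,0,0]],[[0,0,0],[0,0,0]]]'; python3 dy.py; python3 - <<'E'
from h import *
s,K,R,t=snap("scene"); cv2.imwrite("pics/c10.png",s["color"][:,:,::-1])
E
```

```text
clock: 24.98
tool_pos: [0.4753, 0.2733, 0.3854]
orientation: [-180.0, 0.0, 98.0]
force: [1.1, -0.3, -0.5]
opening: 0.0006
scene 670 yaw 100.34 c [0.5002 0.1274]
top 595 yaw 99.88 c [0.4864 0.1305]
```

View pics/c10.png

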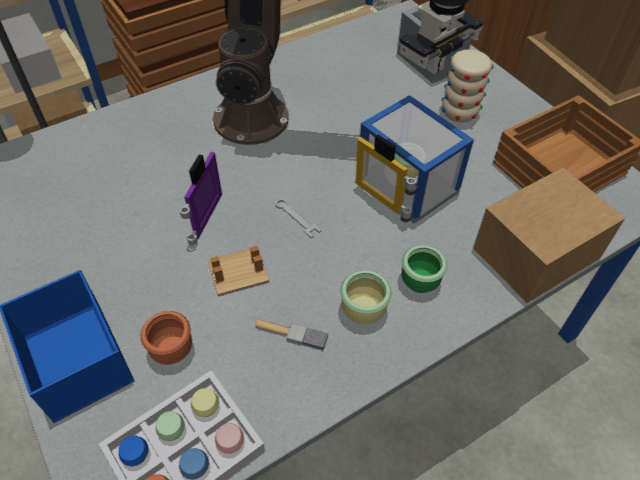

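```bash

python3 -m handwheel '[[[0,0,0],[0,0,0]],[[0,0,0],[0,0,0]],[[0,0,0],[0,0,0]],[[0,0,0],[0,0,0]],[[0,0,0],[0,0,0]]]' >/dev/null; python3 dy.py; python3 -c "
from plant import *
print(close_job())"
```

```text
scene 654 yaw 100.44 c [0.4992 0.1273]
top 601 yaw 99.84 c [0.4871 0.1306]
the job is handed in; nothing more can be done
None
```

The yellow door is back on the machine, shut to within about 6 mm of the rubber stop, and I have handed the job in at about 25.5 s. No verdict was reported.

- **Hanging:** I lifted the door out of the stand and brought it in about 69° open and 43 mm above seated. I lowered it until the brackets carried its weight, at tool height 0.2062 m against 0.2065 m expected. I let go only after a picture showed both knuckles fully down, and it stayed down after release.
- **Shutting:** I swung it against the stop with a loose finger. It rebounded to about 3° ajar, so I pushed it again gently to about 6 N and backed off slowly.
- **Last checks:** The door was standing still. Its yaw measured 99.8° (top camera) and 100.4° (scene camera) against about 98° for the guard, so it is not pressed on the stop. That is about 2° ajar, or about 6 mm at the free edge, inside the 14 mm limit.
- **Bystanders:** The last picture shows all the pots and tools in place. An earlier image difference was zero around the green, cream and clay pots and the brush. It was not zero around the wrench and the spun pot, where the arm, door or shadows changed the view.
- **Disagreements:** The two cameras differed by about 5 mm in absolute position. They agreed to about 2.5 mm on the knuckle-to-pin offset, so I used the average.

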